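Tumble the doming block into the clamp bay with its three cups up

TASK

First take the copper dome out of the bay and put it into the glass dish. Then, without ever lifting it more than two centimetres, slide and turn the wooden doming block on the soldering slab and tumble it over the slab's edge into the green bay, so that it lands squarely on its next face with the row of three cups on top; finally roll the thumbwheel's top towards the slab until the brass jaw holds the block firmly against the slab's edge. Do not disturb the other things on the bench.

Things in the scene. Friction and masses are not known exactly. Their poses are not given: they have to be found in the camera images.
- station: Fixed doming station, varies in place and yaw. Origin at bench level (z=0) under the middle of the slab's edge (the step); x points from the slab over the edge into the bay, y along the edge, z up. All station x, y, z in these notes are in this frame, in mm
- step_edge (a point): Middle of the edge of the burnt brown soldering slab, on its top. Slab: station x -190..0, y -125..125, flat top at z 38
- bay_mid (a point): Middle of the sunk green bay floor, station x 35, z 8 (the step is 30 mm high). The bay runs from the step (x 0) to the open jaw (x 70); wooden cheeks, 8 thick, tops at z 28, close its ends, their inner faces at y +-72
- block_c (a point): Centre of the loose beech doming block, 50 (x) x 100 (y) x 50 (z) mm, 0.24 kg. It starts on the slab, its z up (one big cup on top), turned up to 1.1 rad from the station's yaw. Its -x face has three small cups, +x face two cups, underside a dark groove. Pushed squarely in station +x it tips over the edge once its middle is past it and lands on its +x face in the bay
- cups (a point): Centre of the block's face with the three cups (25 mm from the block's centre, towards block -x)
- dome_c (a point): Copper dome, round, 28 mm across, 13.7 high, side upright for its lower 8 mm; 40 g. This point lies on its axis, 6 mm above its underside. It stands in the bay, between step and jaw
- band: Silver (steel-grey) ring band lying flat, 26 mm outside, 10 high, origin at its underside (bystander). It lies at the +y end of the slab, near the edge or further back (swaps places with the bobbin)
- dish_in (a point): Centre of the inner floor (wall and floor 4 mm thick) of the fixed greenish glass dish, 120 x 120 outside, rim 26 mm above the bench. It stands to the left or the right of the station (swaps with the dark wooden punch stand, 90 x 130 mm, steel ball punches up to 82 mm high)
- wheel_top (a point): Top of the thumbwheel (black rubber, grey and orange ribs, radius 30, 12 wide, axle along station y): station x 125, y 0, z 80. It stands 12 mm out of a slot in the grey housing (x 85..165, y -48..48, top z 68). Wheel and jaw dip together on a spring, up to 6 mm at 2 N/mm. Stroke it with a fingertip pressed 4 to 5 mm down, moving in station -x (to the slab)
- wheel (a joint): Turn of the thumbwheel, rad: 0 at the start (clamp open), grows as its top moves in station -x, stops at 4.2; stays where it is left (turning takes 2.5 to 5 N at the rim). Each rad carries the clamp 8 mm towards the slab. Running it to its stop does no harm
- jaw_face (a point): Middle of the front face of the brass clamp jaw, 80 wide, from z 14 to 48, at station x 70 when open; it moves in -x
- jaw (a joint): How far the jaw is pushed back on its spring, m: 0 when it touches nothing, grows when it presses on the block (0.5 N per mm; firm from 4 mm = 2 N)
- flux_jar: White-capped flux jar, 34 across, 45 high, on the rear of the slab (bystander); origin at its underside
- bobbin: Brass bobbin, 32 across, 28 high, also at the +y end of the slab (bystander); origin at its underside
- hammer: Hammer lying on the bench, 220 long (bystander)
- scriber: Scriber lying on the bench, 160 long (bystander)
- pliers: Green-handled pliers lying on the bench, 140 long (bystander)
- bench_block: Steel bench block 60 x 60 x 18 on the bench (bystander)
- block: The same block; origin at the centre of its starting underside
Things that resemble listed ones, but are neither listed nor needed, are in the scene too. Several things look just like the part that bears dish_in: the one meant starts farthest to the robot's left.

How it is judged:
By the outcome, as a careful person would: the job done as asked, in the order asked, and still so for the second after the job is handed in, with the robot touching nothing.
It also fails if it takes over 72 s, if anything falls off the work surface, if the arm or the gripper's body presses on something with over 40 N, if the wrist force passes 120 N, or if a joint passes its speed limit or range.

ROBOT

A 6-joint arm with a two-finger parallel gripper is mounted at the origin on the work surface. World frame = base frame: x ahead of the robot, y to its left, z up, the work surface at z = 0. Lengths are in m, angles in rad, forces in N, time in s.
With the tool pointing down it reaches from about 0.35 to 0.925 m from the base axis. Payload 6.4 kg.
Tool frame: the origin (TCP) lies at the very end of the fingers, on their centre line; the grasp point (between the pads) lies 19 mm behind it; z points along the fingers, y is the line along which they close (so a half turn about z gives the same grasp; the last joint's range is limited). The gripper opens to 94 mm and grips with 3 to 60 N. Pads are 16 mm wide; open, the fingers measure 119 mm over their backs; the gripper's body (75 mm by 177 mm) begins 78 mm behind the grasp point.
Start: joints at [-1.412, 0.245, 1.558, -0, 1.339, -0.174], TCP at [0.212, -0.614, 0.166] pointing down, gripper open.
Joint ranges: [-3.13, 3.13], [-1.02, 2.26], [0.13, 2.54], [-0.95, 4.09], [0.21, 2.88], [-2.74, 2.74]. Speed limits (rad/s): [2.57, 2.57, 3.14, 3.14, 3.14, 3.14].

INTERFACE

Orientations are given as a rotation vector (axis times angle).
In Python, from station import env gives the robot as it stands. Calls block until the motion is done:
- env.move_ptp(position, orientation): joint-space move of the TCP to a pose.
- env.move_l(position, rot=None, rate=0.15, contact_N=None): straight line of the TCP; rot=None keeps the orientation; rate is the mean speed in m/s. With contact_N (N) it stops when the force on the tool has changed by that much, and returns True; else False.
- env.set_joints(angles): joint-space move.
- env.grip(opening): finger opening in m; the grip force is fixed at half the most; returns when the fingers have stopped.
- env.sleep(seconds).
- env.inverse_kinematics(position, orientation): joint angles nearest the present ones, or None.
- env.sense(): the state.
- env.grab_frame(name): name is "scene" or "top" or "wrist"; returns the picture (420x560x3 uint8, red, green, blue); there is no depth.
- env.camera_info(name): a dict with "mtx" (3x3 intrinsics, pixels), "k1" (the pictures are not rectified: a ray, as slopes to the right and down, at radius r is drawn at 1 + k1 r^2 times it, then the intrinsics apply), "world_from_camera" (4x4, takes a point from camera to world coordinates). Camera axes: x right, y down, z forward; pixel columns grow to the right and rows downward; lengths in m; the calibration is good to about 2 mm. A picture is of the moment at which its call begins: read the wrist's pose just before it. camera_info takes no time and is no camera call; for the wrist camera it gives the pose at the moment of the call.
A pose or a line that the arm cannot do raises env.Unreachable and nothing moves.
- env.hand_in(): hands the job in; it is judged then, once.
The state is a dict: "t": time; "qpos": joint angles; "qvel": joint speeds; "joint_efforts": joint torques, N m; "eef_pos": TCP position; "orientation": TCP orientation; "ft_force": force on the tool from outside, world axes, zero at the start; "ft_torque": the same for the moment, N m; "grip_width": finger opening in m; "gripper_force": force on a finger pad.
Only numpy, scipy, OpenCV 4.12 (cv2) and the standard library are available. Lean on these libraries where they do the work, as an engineer would, in place of code of your own. Each camera call takes 0.05 s, during which the arm holds its last target. There are 200 camera calls.

## Working session

There is one attempt and no reset: what is moved stays moved. The work goes in short steps, each a Python script; the robot and the scene stay as the last script left them, time stands still between calls to the robot, and variables do not carry over. Pictures are saved under pics/ and viewed, at most 10 in all, crops included, and the job is handed in when it is done.

```bash
ls; mkdir -p pics; python3 - <<'E'
from station import env
import cv2,numpy as np
s=env.sense();print(s['t'],s['eef_pos'],s['orientation'],s['grip_width'])
for n in("scene","top","wrist"):
    im=env.grab_frame(n);cv2.imwrite(f"pics/a_{n}.png",im[:,:,::-1])
    c=env.camera_info(n);print(n,np.round(c['mtx'],1).tolist(),c['k1'],np.round(c['world_from_camera'],3).tolist())
E
```

```text
pics
0.0 [ 0.21225542 -0.61364581  0.16484636] [-3.09628300e+00 -5.20062934e-01 -2.00440110e-05] 0.09372473937079112
scene [[415.3, 0.0, 287.9], [0.0, 415.3, 208.1], [0.0, 0.0, 1.0]] -0.0042329056085020295 [[0.82, 0.319, -0.475, 1.056], [0.572, -0.452, 0.685, -0.786], [0.004, -0.833, -0.553, 0.74], [0.0, 0.0, 0.0, 1.0]]
top [[502.1, 0.0, 284.1], [0.0, 502.1, 211.1], [0.0, 0.0, 1.0]] -0.09082522845272337 [[0.023, -0.996, 0.081, 0.393], [-1.0, -0.021, 0.017, -0.013], [-0.015, -0.082, -0.997, 1.487], [0.0, 0.0, 0.0, 1.0]]
wrist [[290.9, 0.0, 283.9], [0.0, 290.9, 211.7], [0.0, 0.0, 1.0]] 0.010317837985486812 [[0.327, -0.913, -0.245, 0.284], [-0.945, -0.316, -0.083, -0.59], [-0.002, 0.258, -0.966, 0.384], [0.0, 0.0, 0.0, 1.0]]
```

View pics/a_top.png

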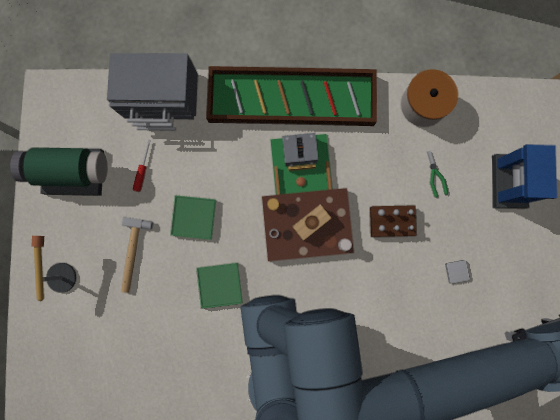

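View pics/a_scene.png

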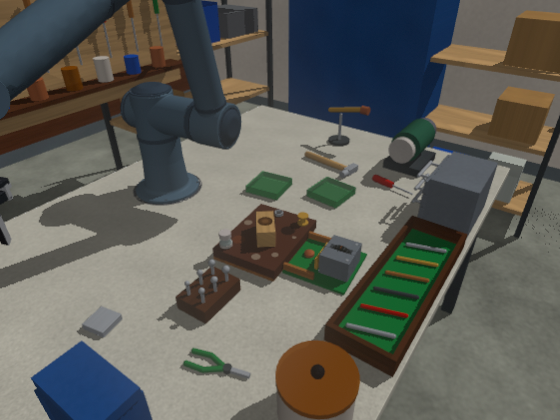

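The top view shows the slab around (308,225), with the bay above it at (302,180) and the housing and wheel at (300,150). The block is at (312,222) and the copper dome at about (302,182). The two dishes are at (193,218) and (220,286), and the leftmost one, (193,218), is the target. The punch stand is at (393,221), the flux jar at (345,245), the band at (273,233) and the bobbin at (273,204). In the scene view the dome is at (309,254) and the wheel at (343,247).

```bash
cat > h.py <<'E'
from station import env
import cv2,numpy as np
from scipy.spatial.transform import Rotation as R
def snap(n,f=None):
    c=env.camera_info(n);im=env.grab_frame(n)
    if f:
        cv2.imwrite(f"pics/{f}.png",im[:,:,::-1]);np.savez(f"pics/{f}.npz",m=c['mtx'],k=c['k1'],T=c['world_from_camera'])
    return im,c
def load(f):
    d=np.load(f"pics/{f}.npz");return cv2.imread(f"pics/{f}.png"),dict(mtx=d['m'],k1=float(d['k']),world_from_camera=d['T'])
def ray(c,p):
    p=np.atleast_2d(np.asarray(p,float))
    u=cv2.undistortPoints(p[:,None],np.array(c['mtx']),np.array([c['k1'],0,0,0.]))[:,0]
    T=np.array(c['world_from_camera']);d=np.c_[u,np.ones(len(u))]@T[:3,:3].T
    return T[:3,3],d/np.linalg.norm(d,axis=1)[:,None]
def plane(c,p,z):
    o,d=ray(c,p);return o+d*((z-o[2])/d[:,2])[:,None]
def tri(cs,ps):
    A=0;b=0
    for c,p in zip(cs,ps):
        o,d=ray(c,p);M=np.eye(3)-np.outer(d[0],d[0]);A=A+M;b=b+M@o
    return np.linalg.solve(A,b)
def proj(c,X):
    T=np.linalg.inv(np.array(c['world_from_camera']));X=np.atleast_2d(X)
    return cv2.projectPoints(X,cv2.Rodrigues(T[:3,:3])[0],T[:3,3],np.array(c['mtx']),np.array([c['k1'],0,0,0.]))[0][:,0]
def down(yaw):  # tool x at world angle yaw, z down
    return R.from_matrix(np.array([[np.cos(yaw),np.sin(yaw),0],[np.sin(yaw),-np.cos(yaw),0],[0,0,-1.]]).T.reshape(3,3).T@np.eye(3)).as_rotvec()
E
python3 - <<'E'
from h import *
c=env.camera_info("top")
print("slab",plane(c,[[262,194],[348,189],[354,256],[268,262]],.038))
print("dome",plane(c,[302,182],.015),"dish",plane(c,[193,218],.026),plane(c,[220,286],.026),"wheel",plane(c,[300,147],.08),"block",plane(c,[312,223],.088))
print(R.from_rotvec(down(0.3)).as_matrix())
for p in([.55,-.03,.25],[.6,-.03,.25],[.5,.03,.25]):
  print(env.inverse_kinematics(p,down(0.)))
E
```

```text
slab [[ 0.55985253  0.07716653  0.038     ]
 [ 0.57975111 -0.1724083   0.038     ]
 [ 0.38612091 -0.19216098  0.038     ]
 [ 0.3634915   0.05477667  0.038     ]]
dome [[ 0.60065477 -0.03875708  0.015     ]] dish [[0.48631509 0.27879973 0.026     ]] [[0.29043082 0.19297485 0.026     ]] wheel [[ 0.69184148 -0.0300182   0.08      ]] block [[ 0.47564259 -0.0676392   0.088     ]]
[[ 9.55336489e-01  2.95520207e-01 -4.80629691e-17]
 [ 2.95520207e-01 -9.55336489e-01  3.18013033e-16]
 [ 4.80629691e-17 -3.18013033e-16 -1.00000000e+00]]
[-2.60366086e-01 -4.77183985e-02  1.71964585e+00 -4.44089210e-16
  1.46966520e+00  1.31043024e+00]
[-2.38506086e-01  7.33137903e-02  1.59745177e+00 -4.44089210e-16
  1.47082710e+00  1.33229024e+00]
[-1.66805242e-01 -1.73281999e-01  1.83483331e+00 -4.44089210e-16
  1.48004134e+00  1.40399109e+00]
```

```bash
python3 - <<'E'
from h import *
env.move_ptp([.56,.10,.16],down(0.08)); snap("wrist","w1"); print(env.sense()['t'])
env.move_ptp([.53,-.05,.16],down(0.08)); snap("wrist","w2"); print(env.sense()['t'],env.sense()['qpos'])
E
```

```text
3.0
3.7083 [-3.05617507e-01 -2.59166992e-02  1.86300226e+00  5.41908233e-04
  1.30436617e+00  1.18429893e+00]
```

View pics/w1.png

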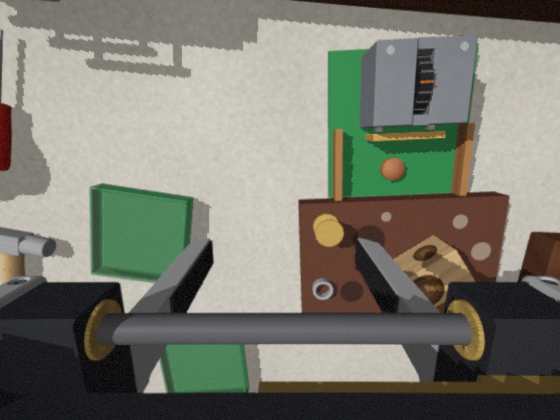

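View pics/w2.png

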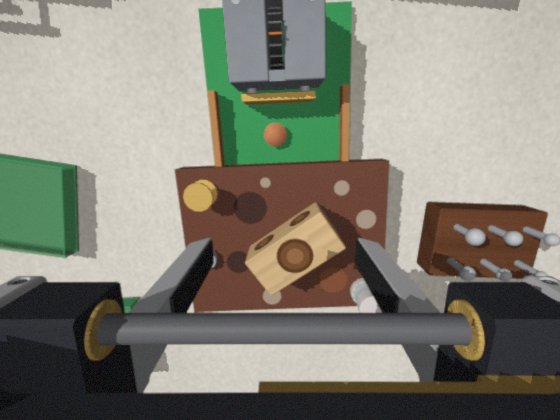

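Both wrist views are clear. In w2 the slab's front corners are at (177,168) and (388,160), and the dome is at (276,135). The block's big cup is at (295,256), with its two-cup face turned up-left towards the bay. The bobbin at (200,195) is near the edge, and the band at (210,262) is further back. In w1 the dish rim spans (97,185) to (193,198), the dome is at (394,169) and the wheel at (426,80).

```bash
python3 - <<'E'
from h import *
I1,c1=load("w1");I2,c2=load("w2")
cr=cv2.resize(I2[120:310,165:405],None,fx=3.2,fy=3.2,interpolation=cv2.INTER_CUBIC)[:600]
cv2.imwrite("pics/crop1.png",cr)
def sub(I,p):
    g=cv2.cvtColor(I,cv2.COLOR_BGR2GRAY);q=np.array(p,np.float32).reshape(-1,1,2)
    return cv2.cornerSubPix(g,q,(4,4),(-1,-1),(3,50,.01))[:,0]
a=sub(I1,[[300,200],[505,194]]);b=sub(I2,[[177,168],[388,160]])
print(a,b)
for i in range(2): print("slabcorner",tri([c1,c2],[a[i],b[i]]))
# dome
for I,c,n in((I1,c1,1),(I2,c2,2)):
    h=cv2.cvtColor(I,cv2.COLOR_BGR2HSV);m=cv2.inRange(h,(3,120,90),(14,255,255))
    m=cv2.morphologyEx(m,cv2.MORPH_OPEN,np.ones((3,3)))
    k,l,st,ce=cv2.connectedComponentsWithStats(m)
    for j in range(1,k):
        if st[j,4]>60: print(n,st[j],ce[j],plane(c,ce[j],.016))
    m=cv2.inRange(h,(45,60,30),(85,255,255))
    k,l,st,ce=cv2.connectedComponentsWithStats(m)
    for j in range(1,k):
        if st[j,4]>500: print('green',n,st[j],ce[j])
E
```

```text
[[298.0475  199.34317]
 [508.9754  195.37758]] [[174.31435 169.1321 ]
 [388.31958 160.06601]]
slabcorner [0.55700883 0.08257166 0.03173447]
slabcorner [ 0.58564516 -0.16572773  0.03923455]
1 [454 144  11  37 210] [459.82380952 162.35238095] [[ 0.61826171 -0.11303758  0.016     ]]
1 [381 158  23  22 392] [392.12244898 168.46173469] [[ 0.60441447 -0.03157338  0.016     ]]
1 [  300   196   208   116 10144] [396.25995662 239.23541009] [[ 0.51260417 -0.05333137  0.016     ]]
1 [549 244  11  24 192] [554.80208333 256.88541667] [[ 0.50480429 -0.26762593  0.016     ]]
green 1 [ 328   49  131  149 9405] [380.78064859 141.78437002]
green 1 [  90  184  103   98 8081] [137.56552407 231.19712907]
green 1 [ 160  344   89   51 4026] [205.03849975 368.24714357]
2 [342  86   7  18  89] [344.80898876  94.73033708] [[ 0.6546203  -0.11062053  0.016     ]]
2 [265 124  21  22 375] [275.064      134.13066667] [[ 0.60407823 -0.03280961  0.016     ]]
2 [345 161  16  10  75] [352.30666667 165.34666667] [[ 0.57440294 -0.13082588  0.016     ]]
2 [ 328  161   60   55 1038] [363.27938343 193.7716763 ] [[ 0.539955
[... 847 characters left out ...]
   ]]
2 [ 433  209  113   68 3991] [484.42194939 236.08168379] [[ 0.49634421 -0.31646192  0.016     ]]
2 [522 234  17  14 158] [529.41772152 241.87974684] [[ 0.49314365 -0.37695437  0.016     ]]
2 [278 240  34  32 601] [294.52911814 254.70715474] [[ 0.44988725 -0.07010463  0.016     ]]
2 [ 194  264   70   47 2058] [228.87609329 291.03158406] [[0.3883566  0.01620475 0.016     ]]
2 [ 280  264   80   43 1697] [322.89923394 290.34708309] [[ 0.3998455  -0.11417775  0.016     ]]
2 [430 267  13   8  69] [435.1884058  271.13043478] [[ 0.44133292 -0.26309033  0.016     ]]
green 2 [  199     2   153   163 11430] [279.68993876  98.89457568]
green 2 [   0  154   78  103 7201] [ 37.82946813 206.16178309]
```

View pics/crop1.png

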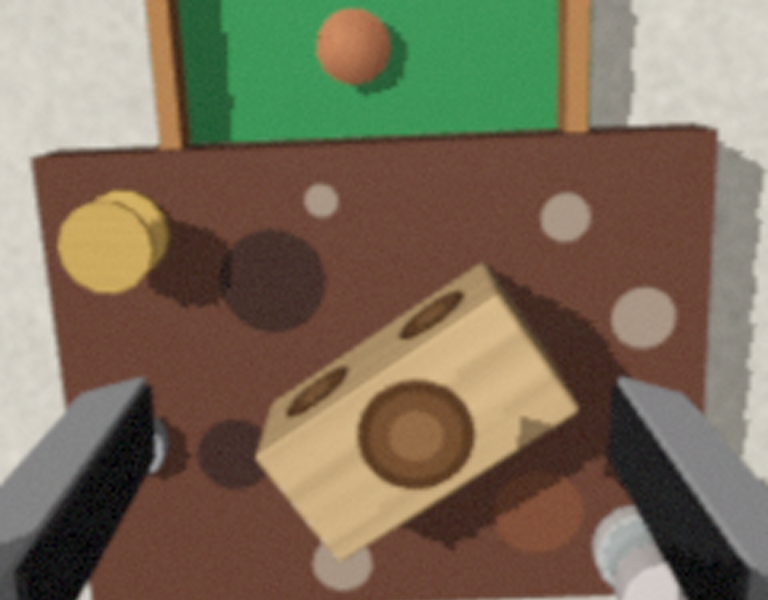

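Crop (3.2×, offset (165,120)): the block's top-face corners are near (257,457), (493,292), (578,408) and (342,560). The slab's front corners are near (35,158) and (716,130), the dome at (353,46), the bobbin top at (105,247) and the band near (155,445).

```bash
python3 - <<'E'
from h import *
I1,c1=load("w1");I2,c2=load("w2")
top=cv2.imread("pics/a_top.png");ct=env.camera_info("top")
cp=lambda u:(np.array(u,float)+.5)/3.2-.5+[165,120]
L2,R2=cp([35,158]),cp([716,130])
L1,R1=np.array([299.5,200.5]),np.array([507.5,197])
print("tri L,R",tri([c1,c2],[L1,L2]),tri([c1,c2],[R1,R2]))
for c,l,r in((c1,L1,R1),(c2,L2,R2)):
    a,b=plane(c,[l,r],.038);e=a-b;print("edge",a,b,"len",np.linalg.norm(e),"yaw",np.arctan2(-e[0],e[1]),"mid",(a+b)/2)
# housing/wheel check: jaw ends top, cheeks handled later
a,b=plane(c2,[L2,R2],.038);m=(a+b)/2;yaw=np.arctan2(-(a-b)[0],(a-b)[1])
S=lambda P:(R.from_euler('z',-yaw).as_matrix()@(np.atleast_2d(P)-[m[0],m[1],0]).T).T*1000
q=np.array([cp(u) for u in([257,457],[493,292],[578,408],[342,560])])
B=plane(c2,q,.088);print("block",B,"sides",[np.linalg.norm(B[i]-B[i-1]).round(4) for i in range(4)],"st",S(B.mean(0)))
d=(B[0]+B[1]-B[2]-B[3])[:2];print("block yaw",np.arctan2(d[1],d[0]),"station yaw",yaw)
# two-view height of block top corners: far corners seen in w1
D=tri([c1,c2],[[392.1,168.5],[275.06,134.13]]);print("dome",D,S(D))
print("bobbin",S(plane(c2,cp([105,247]),.066)),"band",S(plane(c1,[323,289],.048)),"jar~",S(plane(c2,[362,296],.083)))
# orange wheel mark w1/w2
print("wheel",S(tri([c1,c2],[[427,82],[274.5,33.5]])))
print("jaw top ends",S(plane(c2,[[243,96],[315,96]],.048)))
# dish
for I,c in((I1,c1),(top,ct)):
    h=cv2.cvtColor(I,cv2.COLOR_BGR2HSV);mk=cv2.inRange(h,(45,60,30),(85,255,255))
    k,l,st,ce=cv2.connectedComponentsWithStats(mk)
    for j in range(1,k):
        if st[j,4]>500 and st[j,4]<9000:
            cn=cv2.findContours((l==j).astype(np.uint8),0,2)[0][0];r=cv2.boxPoints(cv2.minAreaRect(cn));P=plane(c,r,.026)
            print("dish",r.mean(0),P.mean(0),[np.linalg.norm(P[i]-P[i-1]).round(3) for i in range(4)])
E
```

```text
tri L,R [0.55675022 0.08068267 0.0331899 ] [ 0.58428766 -0.16635907  0.03724884]
edge [0.5596776  0.08074439 0.038     ] [ 0.58342363 -0.16553631  0.038     ] len 0.2474228238068821 yaw 0.09612139558140444 mid [ 0.57155061 -0.04239596  0.038     ]
edge [0.55561752 0.07939399 0.038     ] [ 0.58531161 -0.16630729  0.038     ] len 0.24748910311457895 yaw 0.12027114327604639 mid [ 0.57046457 -0.04345665  0.038     ]
block [[ 0.46735202 -0.01201461  0.088     ]
 [ 0.5313451  -0.08550657  0.088     ]
 [ 0.49370565 -0.11823943  0.088     ]
 [ 0.43060145 -0.04346265  0.088     ]] sides [np.float64(0.0484), np.float64(0.0974), np.float64(0.0499), np.float64(0.0978)] st [[-91.62693814 -10.43098746  88.        ]]
block yaw 0.7118567458242943 station yaw 0.12027114327604639
dome [ 0.60408554 -0.03271506  0.01291333] [[34.66689431  6.63010382 12.91333222]]
bobbin [[-28.40600927  93.44595453  66.        ]] band [[-109.62407277   98.45048786   48.        ]] jar~ [[-147.62183247  -85.8516158    83.        ]]
wheel [[124.29928054   0.84194915  75.68743013]]
jaw top ends [[ 75.08085284  37.72639903  4
[... 314 characters left out ...]
(0.132)]
dish [291.36905  95.04738] [ 0.86222276 -0.00129833  0.026     ] [np.float64(0.472), np.float64(0.128), np.float64(0.477), np.float64(0.128)]
dish [300.70563 163.909  ] [ 0.65329736 -0.03369672  0.026     ] [np.float64(0.167), np.float64(0.167), np.float64(0.167), np.float64(0.165)]
dish [ 53.  166.5] [0.63306437 0.71552448 0.026     ] [np.float64(0.114), np.float64(0.192), np.float64(0.113), np.float64(0.19)]
dish [192.78082 217.08221] [0.4891793  0.27976071 0.026     ] [np.float64(0.121), np.float64(0.118), np.float64(0.122), np.float64(0.118)]
dish [218.8385  285.20773] [0.29268418 0.1965872  0.026     ] [np.float64(0.118), np.float64(0.121), np.float64(0.118), np.float64(0.121)]
```

```bash
python3 - <<'E'
from h import *
I1,c1=load("w1");I2,c2=load("w2");top=cv2.imread("pics/a_top.png");ct=env.camera_info("top")
def yawfit(c,pts,z):
    P=plane(c,pts,z);v=cv2.fitLine(P[:,:2].astype(np.float32),cv2.DIST_HUBER,0,.001,.001).ravel()
    r=np.abs((P[:,:2]-v[2:])@[-v[1],v[0]]);k=r<.0015
    v=cv2.fitLine(P[k][:,:2].astype(np.float32),cv2.DIST_L2,0,.001,.001).ravel()
    d=v[:2]*np.sign(v[1]);return np.arctan2(-d[0],d[1]),v[2:],k.sum(),len(k)
for n,I,c,c0,c1_,ra,rb in(("w1",I1,c1,310,500,180,215),("w2",I2,c2,185,380,150,182),("top",top,ct,268,345,180,200)):
    g=cv2.GaussianBlur(I,(3,3),0).astype(int);
    # brightest downward step dark->brown of the red channel (edge of the top face)
    pts=[];p2=[]
    for x in range(c0,c1_):
        col=g[ra:rb,x];br=(col[:,2]>75)&(col[:,2]-col[:,1]>25)&(col[:,2]-col[:,1]<75)
        ok=[i for i in range(len(br)-5) if br[i:i+5].all()]
        if ok: pts.append((x,ra+ok[0]-.5))
    print(n,yawfit(c,np.array(pts),.038), g[ra:rb:2,(c0+c1_)//2].tolist() if n!="top" else "")
for n,I,c,b in(("w1",I1,c1,(365,445,125,145)),("w2",I2,c2,(242,316,85,108))):
    h=cv2.cvtColor(I,cv2.COLOR_BGR2HSV);m=cv2.inRange(h,(15,90,90),(32,255,255));p=[]
    for x in range(b[0],b[1]):
        y=np.nonzero(m[b[2]:b[3],x])[0]
        if len(y)>2:p.append((x,b[2]+y.mean()))
    P=plane(c,[p[0],p[-1]],.048);print("jaw",n,p[0],p[-1],yawfit(c,np.array(p),.045),P)
E
```

```text
w1 (np.float32(0.119714215), array([ 0.571209  , -0.04209357], dtype=float32), np.int64(165), 190) [[76, 136, 52], [77, 137, 52], [76, 136, 50], [76, 136, 50], [76, 136, 50], [77, 137, 52], [77, 137, 53], [69, 106, 69], [35, 47, 64], [33, 43, 66], [44, 56, 89], [50, 63, 99], [50, 63, 100], [52, 65, 101], [49, 63, 100], [49, 63, 99], [49, 62, 99], [50, 65, 100]]
w2 (np.float32(0.12088044), array([ 0.5713884 , -0.04387675], dtype=float32), np.int64(177), 195) [[86, 146, 59], [88, 149, 60], [89, 149, 62], [88, 150, 62], [89, 150, 61], [88, 149, 61], [70, 110, 72], [46, 60, 85], [55, 70, 108], [59, 74, 111], [58, 74, 111], [60, 74, 112], [57, 72, 110], [57, 71, 110], [58, 72, 111], [58, 71, 109]]
top (np.float32(1.4160606), array([ 0.5772204, -0.1230135], dtype=float32), np.int64(1), 15) 
jaw w1 (366, np.float64(136.5)) (444, np.float64(134.0)) (np.float32(0.11718173), array([ 0.6435535 , -0.02843695], dtype=float32), np.int64(79), 79) [[ 0.63951224  0.01525289  0.048     ]
 [ 0.6486949  -0.06933784  0.048     ]]
jaw w2 (242, np.float64(97.5)) (315, np.float64(94.5)) (np.float32(0.12200005), array([ 0.6434902 , -0.03455242], dtype=float32), np.int64(74), 74) [[ 0.63890143  0.0040042   0.048     ]
 [ 0.64802933 -0.07316279  0.048     ]]
```

```bash
cat >> h.py <<'E'
O=np.array([.571,-.0432]);Y=.12
def W(x,y,z):  # station mm -> world m
    c,s=np.cos(Y),np.sin(Y);return np.array([O[0]+(c*x-s*y)/1e3,O[1]+(s*x+c*y)/1e3,z/1e3])
E
python3 - <<'E'
from h import *
d=down(Y);D=[.6041,-.0327]
env.move_ptp([*D,.08],d);env.grip(.056)
env.move_l([*D,.025],rate=.12)
print(env.move_l([*D,.0095],rate=.04,contact_N=4),env.sense()['eef_pos'])
z=env.sense()['eef_pos'][2]
env.grip(.02);s=env.sense();print(s['grip_width'],s['gripper_force'],s['t'])
env.move_l([*D,.10],rate=.2);s=env.sense();print(s['grip_width'],s['gripper_force'],s['t'])
snap("wrist","w3")
env.move_ptp([.489,.280,.08],d)
env.move_l([.489,.280,.03],rate=.15)
print(env.move_l([.489,.280,.006],rate=.04,contact_N=3),env.sense()['eef_pos'],env.sense()['grip_width'])
env.grip(.05)
env.move_l([.489,.280,.12],rate=.2)
snap("wrist","w4");print(env.sense()['t'],env.sense()['eef_pos'])
I=np.hstack([cv2.imread("pics/w3.png")[:300,100:500],cv2.imread("pics/w4.png")[:300,100:500]]);cv2.imwrite("pics/m1.png",I)
E
```

```text
False [ 0.60396913 -0.03267035  0.0092902 ]
0.019905537897164767 0.0 6.8417
0.02037618437311098 0.0 7.4417
False [0.48909655 0.28004687 0.00604244] 0.01994750500286814
11.4083 [0.48766062 0.27953155 0.11803678]
```

View pics/m1.png

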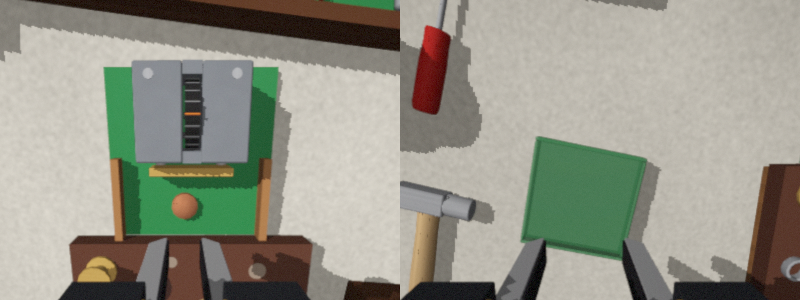

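The left half (w3) shows the dome still in the bay at about (284,206) full-frame pixels, so the grasp missed. The right half (w4) shows the dish empty. I'll re-measure the dome before trying again.

```bash
python3 - <<'E'
from h import *
def dome(I,c):
    h=cv2.cvtColor(I,cv2.COLOR_BGR2HSV);m=cv2.inRange(h,(3,110,80),(15,255,255));m=cv2.morphologyEx(m,cv2.MORPH_OPEN,np.ones((3,3)))
    e=proj(c,W(35,6,14))[0];k,l,st,ce=cv2.connectedComponentsWithStats(m)
    j=min((j for j in range(1,k) if st[j,4]>100),key=lambda j:np.hypot(*(ce[j]-e)));return ce[j],st[j]
cs=[];ps=[]
for f in("w1","w2","w3"):
    I,c=load(f);p,s=dome(I,c);cs.append(c);ps.append(p);T=c['world_from_camera'];print(f,p,s,plane(c,p,.014),T[:3,3],"fwd",T[:3,2])
print(tri(cs[:2],ps[:2]),tri(cs[1:],ps[1:]))
I,c=load("w3");print(proj(c,[.604,-.0327,.10]),proj(c,W(125,0,80)))
env.move_ptp([.6041,-.0327,.08],down(Y));env.sleep(.3);I,c=snap("wrist","w5");p,s=dome(I,c);print(p,s,plane(c,p,.014),env.sense()['eef_pos'],env.sense()['t'])
print(proj(c,env.sense()['eef_pos']))
cv2.imwrite("pics/w5c.png",cv2.resize(cv2.imread("pics/w5.png")[80:330,150:430],None,fx=2.3,fy=2.3))
E
```

```text
w1 [392.1443038  168.52151899] [381 158  23  22 395] [[ 0.60417292 -0.03236811  0.014     ]] [0.63532663 0.10542748 0.37912266] fwd [-0.25785009 -0.02016061 -0.96597458]
w2 [275.00518135 133.98704663] [265 123  21  23 386] [[ 0.60423366 -0.03266629  0.014     ]] [ 0.60524575 -0.04375849  0.3792177 ] fwd [-0.25758945 -0.01958564 -0.96605594]
w3 [284.35477178 205.47510373] [273 194  24  24 482] [[ 0.60428725 -0.03272092  0.014     ]] [ 0.67855175 -0.02353056  0.31821595] fwd [-0.25791024 -0.03032299 -0.96569292]
[ 0.60417363 -0.03263403  0.01332607] [ 0.60424126 -0.03269362  0.01384552]
[[284.35543196 231.78649856]] [[292.74368505 112.21855182]]Traceback (most recent call last):
  File "<stdin>", line 11, in <module>
  File "<stdin>", line 5, in dome
ValueError: min() iterable argument is empty
```

```bash
python3 - <<'E'
from h import *
s=env.sense();print(s['t'],s['eef_pos'],s['orientation'],down(Y),s['grip_width'])
I,c=load("w5");print(proj(c,s['eef_pos']),proj(c,[.6041,-.0327,.014]))
cv2.imwrite("pics/w5c.png",cv2.resize(cv2.imread("pics/w5.png")[80:330,150:430],None,fx=2.3,fy=2.3))
E
```

```text
13.025 [ 0.60414654 -0.03205673  0.08015005] [3.13582291e+00 1.89937187e-01 3.65802961e-04] [3.13593948 0.18838248 0.        ] 0.05002681484712212
[[284.30770038 232.06478416]] [[284.87043826 210.92628684]]
```

View pics/w5c.png

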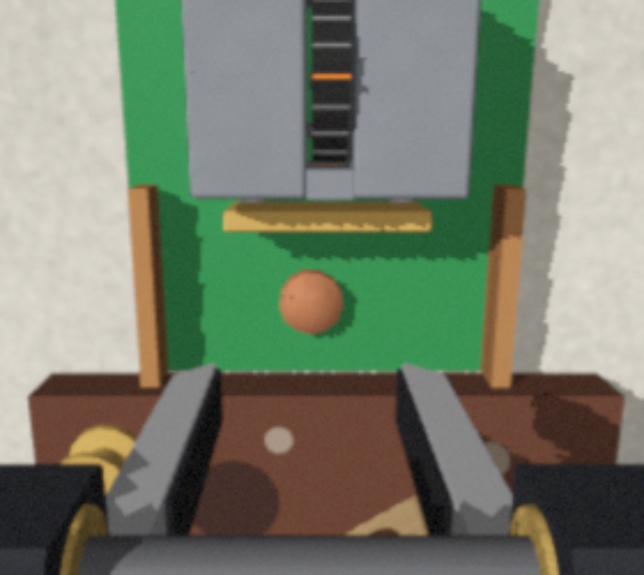

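The crop shows the fingertips ending near rows 241 (crop row 370), about 35–45 mm short of where the reported TCP projects (284,232). The dome at (285,211) is unmoved. The finger ends seem to sit higher than the stated TCP, so I'll check this by touch while straddling the dome.

```bash
python3 - <<'E'
from h import *
D=[.6041,-.0327]
env.grip(.056)
env.move_l([*D,.012],rate=.15)
f0=env.sense()['ft_force']
r=env.move_l([*D,-.05],rate=.03,contact_N=3);s=env.sense()
print(r,s['eef_pos'],s['ft_force']-f0,s['t'])
snap("wrist","w6")
E
```

```text
True [ 0.60402107 -0.03268962 -0.03122843] [-0.6866526   0.00479517  4.02245916] 15.3167
```

Contact came at TCP z = -31 mm on the 8 mm bay floor, so the real fingertips end 39 mm behind the reported TCP. The image agrees with that. I'll apply the correction and grip the dome now.

```bash
cat >> h.py <<'E'
TIP=.0392  # real fingertip ends this far above reported TCP (touch-measured)
def ml(p,**k): return env.move_l([p[0],p[1],p[2]-TIP],**k)
E
python3 - <<'E'
from h import *
d=down(Y);D=[.6041,-.0327]
ml([*D,.0095],rate=.05)
env.grip(.015);s=env.sense();print(s['grip_width'],s['gripper_force'],s['t'])
ml([*D,.09],rate=.2);s=env.sense();print(s['grip_width'],s['gripper_force'])
if s['grip_width']>.022:
    env.move_ptp([.489,.280,.08-TIP],d)
    ml([.489,.280,.03],rate=.15)
    print(ml([.489,.280,.0045],rate=.04,contact_N=3),env.sense()['eef_pos'],env.sense()['grip_width'])
    env.grip(.05)
    ml([.489,.280,.14],rate=.25)
    I,c=snap("wrist","w7");print(env.sense()['t'])
    h=cv2.cvtColor(I,cv2.COLOR_RGB2HSV);m=cv2.inRange(h,(3,110,80),(15,255,255))
    k,l,st,ce=cv2.connectedComponentsWithStats(m)
    for j in range(1,k):
        if st[j,4]>100: print(st[j],plane(c,ce[j],.01))
E
```

```text
0.026477249902458845 29.999827957944945 16.2
0.026540897727548383 29.99985339352861
True [ 0.48843318  0.2797817  -0.03398179] 0.026756163268519335
20.4083
[ 480   74   80  205 7334] [[0.52647552 0.02095668 0.01      ]]
[456 169  24 112 586] [[0.49194668 0.07573642 0.01      ]]
[272 192  24  25 480] [[0.48880536 0.28028479 0.01      ]]
```

```bash
python3 - <<'E'
from h import *
I1,c1=load("w1");I2,c2=load("w2")
print("cup height check",tri([c1,c2],[[430.5,289],[294.5,255.5]]))
B=[.4808,-.0648];g=down(.712+np.pi/2)
env.move_ptp([*B,.115-TIP],g);env.grip(.094)
f0=env.sense()['ft_force']
print("hit",ml([*B,.052],rate=.1,contact_N=6),env.sense()['eef_pos'],env.sense()['t'])
env.grip(.03);s=env.sense();print("w",s['grip_width'],s['gripper_force'],s['ft_force']-f0,s['t'])
snap("wrist","w8")
E
```

```text
cup height check [ 0.48532421 -0.06443949  0.09742141]
hit False [ 0.48126746 -0.06498018  0.01323227] 24.4333
w 0.04947154757317477 29.921976327896118 [-1.24753004 -1.61164348  1.51552294] 25.1833
```

View pics/w8.png

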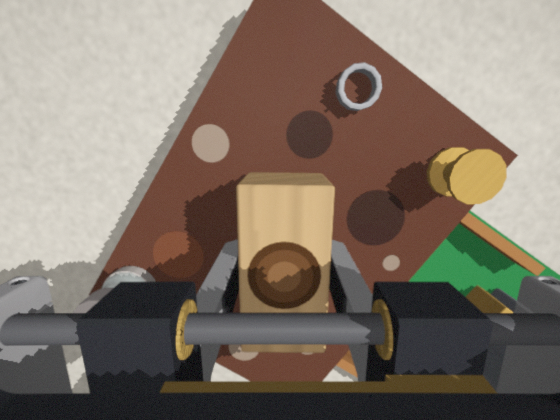

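The view shows the block gripped squarely between the pads, with its big cup at (284,275). The band at (360,86) and the bobbin at (468,176) are clear of it.

```bash
python3 - <<'E'
from h import *
I,c=load("w8");e=env.sense()['eef_pos'];P=plane(c,[284.5,274.5],.088)[0]
a=.712+np.pi/2;off=np.array([(P-e)[:2]@[np.cos(a),np.sin(a)],(P-e)[:2]@[np.sin(a),-np.cos(a)]]);print("offset tool x,y mm",off*1e3)
ox=np.clip(off[0],-.01,.01)
b=Y+np.pi/2;t=W(-28,0,52);t[:2]-=ox*np.array([np.cos(b),np.sin(b)])
f0=env.sense()['ft_force']
ml(t,rot=down(b),rate=.06);s=env.sense();print(s['t'],s['eef_pos'],s['grip_width'],s['ft_force']-f0)
env.grip(.07);ml([t[0],t[1],.13],rate=.2)
p=W(-75,0,110);env.move_ptp([p[0],p[1],p[2]-TIP],down(Y));env.grip(.06);print(env.sense()['t'])
snap("wrist","w9")
E
```

```text
offset tool x,y mm [1.03700851 0.77000169]
26.4667 [ 0.54330436 -0.04735304  0.01285621] 0.04994536655027556 [-0.0375576   3.10914356  3.09261421]
29.3083
```

View pics/w9.png

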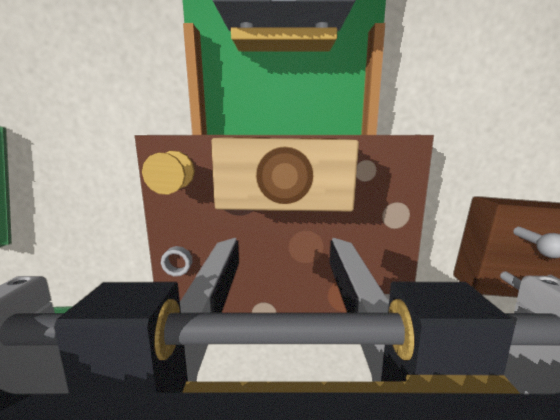

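The block now sits square to the edge and centred. Its top face spans (214,140) to (356,210), with the jaw at (285,35). Next I'll push it over the edge with two spread fingers.

```bash
cat >> h.py <<'E'
def beech(I,c,tag=""):
    h=cv2.cvtColor(I,cv2.COLOR_RGB2HSV);m=cv2.inRange(h,(12,50,120),(24,150,255))
    u=proj(c,W(-60,0,40))[0];lo=proj(c,W(68,0,40))[0]
    l_=proj(c,[W(0,-60,50),W(0,60,50)])[:,0];M=np.zeros_like(m);y0,y1=sorted((int(lo[1]),int(u[1])));x0,x1=sorted(map(int,l_))
    M[max(y0,0):y1,x0:x1]=m[max(y0,0):y1,x0:x1]
    k,l,st,ce=cv2.connectedComponentsWithStats(M);j=1+np.argmax(st[1:,4]);b=st[j]
    cn=max(cv2.findContours((l==j).astype(np.uint8),cv2.RETR_EXTERNAL,2)[0],key=cv2.contourArea)
    f=np.zeros_like(m);cv2.drawContours(f,[cn],-1,255,-1);g=cv2.morphologyEx(cv2.bitwise_and(f,cv2.bitwise_not(M)),cv2.MORPH_OPEN,np.ones((3,3)))
    k2,_,s2,c2=cv2.connectedComponentsWithStats(g)
    print(tag,"bbox",b.tolist(),"holes",[(np.round(c2[i]).tolist(),int(s2[i,4])) for i in range(1,k2) if s2[i,4]>25])
    return cv2.boxPoints(cv2.minAreaRect(cn))
E
python3 - <<'E'
from h import *
I,c=load("w9");I=I[:,:,::-1].copy()
r=beech(I,c,"before");print("pred top",proj(c,[W(-53,50,88),W(-3,-50,88)]).round())
ml(W(-75,0,47),rate=.12)
ml(W(-63,0,47),rate=.06)
ml(W(-33,0,47),rate=.03);f0=env.sense()['ft_force']
for x in(-31,-29.5,-28,-26.5,-25):
    ml(W(x,0,47),rate=.02);env.sleep(.15)
    I,c=snap("wrist","p%d"%(-x*10));beech(I,c,x);print("pred tumbled top",proj(c,[W(0,50,58),W(50,-50,58)]).round().tolist(),"pred flat",proj(c,[W(x+8,50,88),W(x+58,-50,88)]).round().tolist(),env.sense()['t'],(env.sense()['ft_force']-f0).round(1))
    b=proj(c,W(5,0,58))[0]
    p=I[int(b[1]),int(b[0])];print(p)
E
```

```text
before bbox [211, 137, 148, 67, 7044] holes []
pred top [[214. 211.]
 [358. 139.]]
-31 bbox [193, 93, 183, 87, 12742] holes [([350.0, 128.0], 119), ([222.0, 121.0], 40), ([288.0, 119.0], 28), ([269.0, 133.0], 33), ([332.0, 144.0], 139), ([300.0, 135.0], 27), ([231.0, 150.0], 39), ([284.0, 150.0], 54)]
pred tumbled top [[201.0, 211.0], [374.0, 124.0]] pred flat [[188.0, 268.0], [389.0, 172.0]] 31.9833 [ 2.3  0.3 -0. ]
[73 46 34]
-29.5 bbox [194, 102, 182, 89, 12801] holes [([232.0, 148.0], 341), ([285.0, 148.0], 336), ([338.0, 148.0], 357)]
pred tumbled top [[201.0, 213.0], [374.0, 126.0]] pred flat [[188.0, 268.0], [389.0, 172.0]] 32.4333 [ 2.1 -0.6 -0.5]
[73 44 33]
-28 bbox [195, 105, 180, 89, 12820] holes [([232.0, 151.0], 341), ([285.0, 151.0], 331), ([338.0, 151.0], 347)]
pred tumbled top [[201.0, 215.0], [374.0, 129.0]] pred flat [[188.0, 268.0], [389.0, 172.0]] 32.8833 [ 2.4  0.3 -1.4]
[87 55 43]
-26.5 bbox [195, 108, 180, 88, 12632] holes [([232.0, 153.0], 335), ([285.0, 154.0], 336), ([337.0, 154.0], 356)]
pred tumbled top [[201.0, 218.0], [374.0, 132.0]] pred flat [[188.0, 268.0], [389.0, 172.0]] 33.3333 [ 1.6  0.9 -0.9]
[79 50 38]
-25 bbox [195, 111, 180, 88, 12584] holes [([232.0, 156.0], 342), ([285.0, 157.0], 326), ([337.0, 156.0], 343)]
pred tumbled top [[202.0, 220.0], [373.0, 134.0]] pred flat [[188.0, 268.0], [389.0, 172.0]] 33.7833 [ 1.7 -0.5 -0.2]
[79 51 41]
```

The block has tumbled, and three evenly spaced cups are on top at (232,156), (285,157) and (337,156). I'll retreat, triangulate the cups' height from two views, then go to the wheel.

```bash
python3 - <<'E'
from h import *
import re,io,contextlib
def cups(f):
    I,c=snap("wrist",f);o=io.StringIO()
    with contextlib.redirect_stdout(o): r=beech(I,c)
    s=o.getvalue();print(s.strip());H=eval(s[s.index("holes")+5:]);return c,sorted([h[0] for h in H if h[1]>120]),r
ml(W(-40,0,47),rate=.1);ml(W(-40,0,120),rate=.2);env.grip(0.0)
c,a,r=cups("v1")
p=W(60,0,130);env.move_ptp([p[0],p[1],p[2]-TIP],down(Y));env.sleep(.15)
c2,b,r2=cups("v2");print(env.sense()['t'],a,b)
S=lambda P:(R.from_euler('z',-Y).as_matrix()@(P-[*O,0]))*1e3
for u,v in zip(a,b): print(S(tri([c,c2],[u,v])).round(1))
for cc,rr in((c,r),(c2,r2)): print(np.array([S(q) for q in plane(cc,rr,.058)]).round(1).tolist())
E
```

```text
bbox [221, 98, 127, 64, 6622] holes []
bbox [230, 205, 110, 62, 4262] holes [([252.0, 242.0], 229), ([317.0, 242.0], 232)]
36.325 [] [[252.0, 242.0], [317.0, 242.0]]
[[62.2, 49.1, 58.0], [62.2, -48.9, 58.0], [13.8, -51.7, 58.0], [13.8, 51.9, 58.0]]
[[73.0, 48.3, 58.0], [73.0, -48.6, 58.0], [13.9, -51.5, 58.0], [13.9, 51.1, 58.0]]
```

The block lies flat at station x 14–62, y ±50, and its size fits a top at z = 58. Now the wheel: first touch to find its top, then the strokes.

```bash
cat >> h.py <<'E'
def stroke(zt,x0=142,x1=108,r=.12):
    ml(W(x0,0,zt+10),rate=.25);ml(W(x0,0,zt-4.6),rate=.1)
    ml(W(x1,0,zt-4.6),rate=r);s=env.sense()
    ml(W(x1,0,zt+10),rate=.25);return s['ft_force']
E
python3 - <<'E'
from h import *
p=W(125,0,100);env.move_ptp([p[0],p[1],p[2]-TIP],down(Y));env.sleep(.1)
f0=env.sense()['ft_force']
r=ml(W(125,0,72),rate=.03,contact_N=2.5);s=env.sense();zt=(s['eef_pos'][2]+TIP)*1e3;df=s['ft_force']-f0
print(r,zt,df,s['t'])
zt=min(max(zt+df[2]/2,78.5),81.5);print("top",zt)
open("zt","w").write(str(zt))
ml(W(125,0,zt+10),rate=.25)
for i in range(2): print((stroke(zt)-f0).round(1),env.sense()['t'])
p=W(60,0,130);env.move_ptp([p[0],p[1],p[2]-TIP],down(Y));env.sleep(.1);I,c=snap("wrist","v3")
h=cv2.cvtColor(I,cv2.COLOR_RGB2HSV);m=cv2.inRange(h,(22,120,90),(32,255,255))
k,l,st,ce=cv2.connectedComponentsWithStats(m)
S=lambda P:(R.from_euler('z',-Y).as_matrix()@(P-[*O,0]))*1e3
for f in("v2","v3"):
    J,cj=load(f);m=cv2.inRange(cv2.cvtColor(J,cv2.COLOR_BGR2HSV),(15,110,90),(32,255,255))
    k,l,st,ce=cv2.connectedComponentsWithStats(m)
    print(f,[(st[j].tolist(),S(plane(cj,ce[j],.048)[0]).round(1).tolist()) for j in range(1,k) if st[j,4]>120])
print(env.sense()['t'])
E
```

```text
True 73.84827506842761 [-0.98847469  0.98049669  3.59635087] 37.625
top 78.5
[ 0.   0.6 -0.4] 39.1083
[ 0.1 -0.2 -0.7] 40.375
v2 [([203, 184, 13, 70, 350], [57.0, 70.7, 48.0]), ([242, 195, 89, 21, 994], [74.4, -0.3, 48.0]), ([353, 205, 11, 47, 189], [50.4, -70.5, 48.0]), ([169, 282, 34, 31, 626], [-25.9, 99.4, 48.0]), ([277, 302, 4, 57, 178], [-64.5, 6.0, 48.0]), ([287, 306, 5, 54, 205], [-69.4, -5.1, 48.0]), ([304, 375, 23, 12, 158], [-125.5, -34.1, 48.0])]
v3 [([203, 185, 12, 71, 352], [58.7, 70.7, 48.0]), ([242, 196, 90, 22, 1024], [74.0, -0.3, 48.0]), ([354, 209, 10, 48, 197], [47.8, -70.7, 48.0]), ([169, 283, 33, 30, 577], [-25.2, 99.4, 48.0]), ([277, 303, 4, 56, 178], [-63.8, 5.9, 48.0]), ([287, 312, 5, 47, 167], [-72.4, -5.2, 48.0]), ([287, 374, 21, 11, 125], [-122.8, -13.7, 48.0]), ([341, 375, 22, 12, 151], [-123.4, -73.4, 48.0])]
40.8833
```

No rotation yet: my clamp on the touch height kept the finger about 3 mm too high. I'll use the touched top directly.

```bash
python3 - <<'E'
from h import *
zt=75.65
f0=env.sense()['ft_force']
for i in range(3): print((stroke(zt)-f0).round(1),env.sense()['t'])
p=W(60,0,130);env.move_ptp([p[0],p[1],p[2]-TIP],down(Y));env.sleep(.1);snap("wrist","v4")
S=lambda P:(R.from_euler('z',-Y).as_matrix()@(P-[*O,0]))*1e3
J,cj=load("v4");m=cv2.inRange(cv2.cvtColor(J,cv2.COLOR_BGR2HSV),(15,110,90),(32,255,255))
k,l,st,ce=cv2.connectedComponentsWithStats(m)
print([(st[j].tolist(),S(plane(cj,ce[j],.048)[0]).round(1).tolist()) for j in range(1,k) if st[j,4]>120][:3]);beech(J[:,:,::-1].copy(),cj)
print(env.sense()['t'])
E
```

```text
[-6.9 -0.4  7.6] 42.3917
[-3.6 -1.1  8.4] 43.6583
[-4.8 -0.2  9. ] 44.925
[([205, 206, 11, 50, 228], [46.8, 70.7, 48.0]), ([351, 207, 14, 47, 266], [50.3, -69.4, 48.0]), ([240, 209, 92, 22, 1319], [58.1, -0.6, 48.0])]
 bbox [230, 210, 110, 71, 4475] holes [([285.0, 227.0], 101)]
45.4417
```

```bash
python3 - <<'E'
from h import *
zt=75.65
f0=env.sense()['ft_force']
for i in range(4): print((stroke(zt)-f0).round(1),env.sense()['t'])
p=W(60,0,150);env.move_ptp([p[0],p[1],p[2]-TIP],down(Y));env.sleep(.2);snap("wrist","v5")
S=lambda P:(R.from_euler('z',-Y).as_matrix()@(P-[*O,0]))*1e3
J,cj=load("v5");m=cv2.inRange(cv2.cvtColor(J,cv2.COLOR_BGR2HSV),(15,110,90),(32,255,255))
k,l,st,ce=cv2.connectedComponentsWithStats(m)
print([(st[j].tolist(),S(plane(cj,ce[j],.048)[0]).round(1).tolist()) for j in range(1,k) if st[j,4]>120][:3])
print(env.sense()['t'])
p=W(-70,0,150);env.move_ptp([p[0],p[1],p[2]-TIP],down(Y));env.sleep(.2);snap("wrist","v6");print(env.sense()['t'])
J,cj=load("v6");r=beech(J[:,:,::-1].copy(),cj);print([S(q).round(1).tolist() for q in plane(cj,r,.058)])
cv2.imwrite("pics/fin.png",np.hstack([cv2.imread("pics/v5.png")[80:380,80:480],J[0:300,80:480]]))
E
```

```text
[-5.  -0.8  7.5] 46.95
[-4.3  0.   8.2] 48.2167
[-5.6 -1.3  9.9] 49.4833
[-4.2 -1.   8.8] 50.75
[([208, 181, 11, 67, 288], [58.9, 71.1, 48.0]), ([351, 202, 9, 44, 179], [49.5, -70.7, 48.0]), ([242, 205, 88, 19, 1168], [57.6, 0.5, 48.0])]
51.4167
52.25
 bbox [227, 76, 115, 66, 6128] holes []
[[0.3, 51.6, 58.0], [54.5, 48.9, 58.0], [54.5, -49.1, 58.0], [0.3, -51.9, 58.0]]
```

View pics/fin.png

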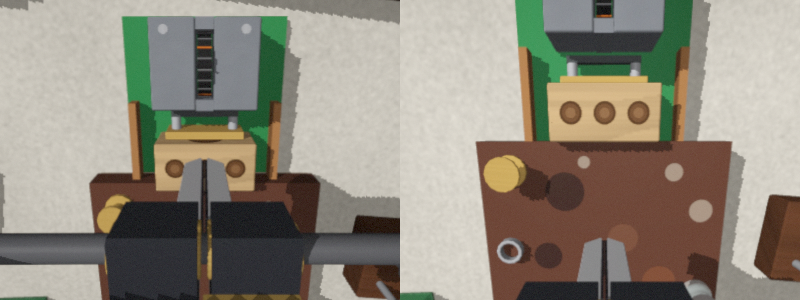

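The final views show the block flush against the step (x≈0), with three cups on top at (570,112), (604,112) and (638,112). The jaw is against it, and the bobbin and band are untouched. A few more strokes will confirm the wheel is at its stop.

```bash
python3 - <<'E'
from h import *
zt=75.65
def look(f):
    p=W(60,0,150);env.move_ptp([p[0],p[1],p[2]-TIP],down(Y));env.sleep(.25);return snap("wrist",f)
for i in range(2): stroke(zt)
A,c=look("x1");f0=env.sense()['ft_force'];print((stroke(zt)-f0).round(1));B,c=look("x2");print(env.sense()['t'])
C=load("v5")[0][:,:,::-1]
q=proj(c,[W(145,6,74),W(105,-6,74)]).round().astype(int);y0,y1=sorted(q[:,1]);x0,x1=sorted(q[:,0]);print(q.tolist())
d=lambda a,b:np.abs(a[y0:y1,x0:x1].astype(int)-b[y0:y1,x0:x1]).mean().round(1)
print("slot diff v5-x1",d(C,A),"x1-x2",d(A,B),"v5-x2",d(C,B))
p=W(-60,0,230);env.move_ptp([p[0],p[1],p[2]-TIP],down(Y));env.sleep(.2);I,c=snap("wrist","x3")
h=cv2.cvtColor(I,cv2.COLOR_RGB2HSV);m=cv2.inRange(h,(3,110,80),(15,255,255))
S=lambda P:(R.from_euler('z',-Y).as_matrix()@(P-[*O,0]))*1e3
r=beech(I,c);print([S(q).round(1).tolist() for q in plane(c,r,.058)],env.sense()['t'])
T,ct=snap("top","x4")
hh=cv2.cvtColor(T,cv2.COLOR_RGB2HSV);m=cv2.inRange(hh,(3,110,60),(15,255,255));e=proj(ct,[.489,.28,.01])[0].astype(int)
ys,xs=np.nonzero(m[e[1]-12:e[1]+12,e[0]-12:e[0]+12]);print("dome in dish px",len(xs),plane(ct,[xs.mean()+e[0]-12,ys.mean()+e[1]-12],.012) if len(xs) else None)
T0=cv2.imread("pics/a_top.png")[:,:,::-1];D=np.abs(T.astype(int)-T0).sum(2)
D=cv2.morphologyEx((D>90).astype(np.uint8),cv2.MORPH_OPEN,np.ones((3,3)));k,l,st,ce=cv2.connectedComponentsWithStats(D)
print([st[j].tolist() for j in range(1,k) if st[j,4]>15])
E
```

```text
[-4.6  0.7  7.4]
58.5167
[[277, 121], [291, 169]]
slot diff v5-x1 4.7 x1-x2 17.6 v5-x2 16.1
 bbox [241, 96, 88, 52, 4095] holes []
[[0.3, 51.0, 58.0], [56.3, 48.9, 58.0], [56.3, -49.0, 58.0], [0.3, -51.3, 58.0]] 59.4
dome in dish px 60 [[0.48841398 0.27860211 0.012     ]]
[[290, 167, 8, 6, 44], [297, 178, 11, 10, 75], [336, 179, 13, 11, 104], [270, 189, 9, 7, 52], [269, 188, 18, 41, 345], [304, 189, 29, 12, 198], [278, 189, 68, 62, 1285], [347, 204, 4, 7, 25], [293, 207, 9, 8, 55], [192, 215, 7, 7, 45], [247, 240, 313, 180, 26718], [300, 247, 8, 8, 52], [144, 317, 113, 103, 6162], [258, 355, 33, 51, 898], [290, 365, 31, 23, 468], [294, 388, 31, 32, 659]]
```

```bash
python3 - <<'E'
from h import *
ph=np.radians(np.arange(-55,55.1,1))
base=None
for f in("v2","v3","v4","v5","x1","x2"):
    I,c=load(f);P=np.array([W(125+30*np.sin(a),0,50+30*np.cos(a)) for a in ph]);q=proj(c,P).astype(np.float32)
    s=cv2.remap(cv2.GaussianBlur(I,(3,3),0),q[None,:,0],q[None,:,1],cv2.INTER_LINEAR)[0].astype(int)
    o=np.degrees(ph)[(s[:,2]-s[:,0]>50)&(s[:,2]>90)];v=s.sum(1)
    pk=[int(np.degrees(ph[i]).round()) for i in range(2,len(v)-2) if v[i]==v[i-2:i+3].max() and v[i]>150]
    # rods: jaw rear edge, grey housing front
    print(f,"orange",o.round().astype(int).tolist(),"ribs",pk,"cam",c['world_from_camera'][:3,3].round(4))
E
```

```text
v2 orange [-3, -2, -1, 0, 1] ribs [-53, -36, -19, -1, 17, 35, 51] cam [ 0.7045 -0.027   0.3093]
v3 orange [-5, -4, -3, -2, -1] ribs [-38, -21, -3, 14, 33, 50] cam [ 0.7057 -0.0269  0.3088]
v4 orange [1, 2, 3, 4, 5] ribs [-49, -32, -15, 3, 21, 38] cam [ 0.7053 -0.0268  0.3081]
v5 orange [28, 29, 30, 31, 32] ribs [-40, -23, -6, 12, 30, 48] cam [ 0.7053 -0.0268  0.3274]
x1 orange [-55, -54, 27, 28, 29, 30, 31, 32] ribs [-40, -23, -5, 12, 30, 48] cam [ 0.7054 -0.0268  0.3277]
x2 orange [-55, -54, -53, -52, 30, 31, 32, 33, 34, 35] ribs [-37, -21, -3, 15, 32, 51] cam [ 0.7054 -0.0268  0.3278]
```

The orange marks give a wheel turn of about 3.05 rad after three strokes and 4.15 rad after seven. It stayed there under further strokes, so the wheel is at its 4.2 rad stop with the jaw sprung about 13 mm. The dome is in the dish and the robot touches nothing, so I'm handing in.

```bash
python3 - <<'E'
from h import *
print(env.sense()['t'],env.sense()['ft_force'].round(2));print(env.hand_in())
E
```

```text
59.45 [-0.23  0.41  0.57]
the job is handed in; nothing more can be done
None
```

I handed the job in at 59.5 s; no verdict was shown. The dome is in the dish, and the block was slid, turned and tumbled into the bay with three cups on top. The jaw holds it against the slab's edge, with the wheel at its stop (about 4.15 rad).

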